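# Cover the sample jar and index it to the reader

### The job

Put the blue lid on the open amber jar so that it sits seated and level, and let go of it. Then pull up the red lock knob of the slide, move the carriage exactly one hole, to the side where the white reader with the green top stands, so that the jar stands in front of the reader, and let the pin drop fully into that hole. Finish while still gripping the red knob with the pin fully home, and leave the tube rack, the bottle and the tip box where they are.

Things in the scene. Friction and masses are not known exactly. Their poses are not given: they have to be found in the camera images.
- lid: Loose blue lid, about 90 g, upright on the bench to one side of the slide. Plug 62 mm across, 5 mm high underneath; on it a disc 86 mm across, 5 mm thick; on that a white knob 22 mm across, 24 mm high; 34 mm in all. Origin: centre of the plug's underside; z up. Seated on the jar, its origin is 5 mm below the rim.
- jar_rim (a point): Centre of the mouth of the open amber jar, 86 mm above the bench. The jar (78 mm outside, 70 mm inside, 50 mm high) is fixed on the blue carriage (plate 150 by 90 mm, top 36 mm above the bench), 90 mm from the lock knob across the slide. Axes as rail.
- rail: Fixed indexing slide, base 160 (its x) by 320 (its y) by 12 mm. Origin: centre of its underside; y along the slide, x across it away from the robot, z up. At x = -45 mm a steel strip, its top 24 mm above the bench, has five 11 mm holes at y = -100, -50, 0, 50, 100 mm. The carriage always starts locked in the middle hole.
- carriage (a joint): Position of the carriage along the slide in m: 0 in the middle hole, growing to the rail's +y, end stops at -0.107 and +0.107. Holes at -0.10, -0.05, 0, 0.05, 0.10. It has about 2 N of friction and cannot move (beyond 2 mm of play) while the pin is in a hole.
- plunger (a joint): Lift of the lock plunger in m: 0 with the pin fully home in a hole, end stop at 0.018. The 8 mm round-nosed pin is 10 mm deep when home; lift it at least 12 mm to move the carriage. A spring pushes it down (3 N at home, 6 N fully up) and it snaps into a hole that it meets; between holes it rests on the strip at 0.010.
- lock_knob: Red upright round knob of the lock plunger, 26 mm across and 24 mm high. Origin: centre of its underside, 54 mm above the bench when the pin is home (rises with plunger); 1.5 to 2 mm above a steel collar 26 mm across. It rides on the carriage: pushing it sideways moves the carriage when the pin is out. It does not turn.
- reader: Fixed white optical reader with green top and dark lens, 50 by 46 by 81 mm, behind the slide (far side from the robot), its centre level with the hole 50 mm to one side of the middle hole (at the rail's y = +50 or -50 mm, x = 135 mm). Origin: centre of its underside; axes as rail.
- dryer: Fixed black block with an orange round cap, 50 by 46 by 68 mm, at the other side's hole (the wrong side). Origin: centre of its underside.
- rack: Loose orange tube rack, 70 by 70 by 56 mm, on the bench at the other side of the slide from the lid; leave it. Origin: centre of its underside.
- bottle: Loose clear bottle with blue cap, 70 mm across and 150 mm high, behind to one side; leave it. Origin: centre of its underside.
- tip_box: Loose yellow box with white lid, 87 by 122 by 68 mm, behind to the other side; leave it. Origin: centre of its underside.

How it is judged (in metres and radians):
On the way, in this order (a step that is already met when the one before it is completed fails the run):
1. the lid sits seated and level on the jar, released, with the carriage still locked in the middle hole (horizontal distance between lid and jar_rim below 0.007 m and z of lid in the frame of jar_rim between -0.0085 and -0.0025 m and angle between lid's own z axis and vertical below 0.05 rad and contact force between the fingers and lid below 0.1 N and value of joint plunger below 0.0025 m and value of joint carriage between -0.006 and 0.006 m), for 0.2 s.
2. the lock knob is pulled up so that the pin is clear of the hole (value of joint plunger above 0.0105 m), for 0.1 s.
At the end, for the whole second after the job is handed in: Lid untouched on the jar: within 7 mm of centre, plug 2.5 to 8.5 mm below the rim, tilt under 0.05 rad. Carriage at rest, jar within 5 mm of level with the reader along the slide. Plunger within 2.5 mm of home, fingers holding the red knob with over 2 N (horizontal distance between lid and jar_rim below 0.007 m and z of lid in the frame of jar_rim between -0.0085 and -0.0025 m and angle between lid's own z axis and vertical below 0.05 rad and contact force between the fingers and lid below 0.1 N and value of joint plunger below 0.0025 m and y of jar_rim in the frame of reader between -0.005 and 0.005 m and velocity of joint carriage between -0.01 and 0.01 m/s and contact force between the fingers and lock_knob above 2 N); the arm keeps its last pose, push and grip.
It fails at once if the rack is moved by more than 20 mm (distance of rack from where it was at the start of the episode above 0.02 m).
It fails at once if the bottle is moved by more than 20 mm (distance of bottle from where it was at the start of the episode above 0.02 m).
It fails at once if the tip box is moved by more than 20 mm (distance of tip_box from where it was at the start of the episode above 0.02 m).
It also fails if it takes over 51 s, if anything falls off the work surface, if the arm or the gripper's body presses on something with over 40 N, if the wrist force passes 120 N, or if a joint passes its speed limit or range.

### The arm

A 6-joint arm with a two-finger parallel gripper is mounted at the origin on the work surface. World frame = base frame: x ahead of the robot, y to its left, z up, the work surface at z = 0. Lengths are in m, angles in degrees, forces in N, time in s.
With the tool pointing down it reaches from about 0.4 to 0.825 m from the base axis. Payload 7 kg.
Tool frame: the origin (TCP) lies between the finger pads; the fingertips stand 8 mm ahead of it and the grasp point (between the pads) lies 11 mm behind it; z points along the fingers, y is the line along which they close (so a half turn about z gives the same grasp; the last joint's range is limited). The gripper opens to 88 mm and grips with 3 to 60 N. Pads are 19 mm wide; open, the fingers measure 130 mm over their backs; the gripper's body (78 mm by 193 mm) begins 47 mm behind the grasp point.
Start: joints at [90.762, 20.546, 0.682, 0, -70.136, -16.507], TCP at [0.183, 0.65, 0.235] pointing down, gripper open.
Joint ranges: [-176.03, 176.03], [-82.01, 121.73], [-58.28, 71.71], [-173.87, 95.51], [-174.79, -0.11], [-173.66, 173.66]. Speed limits (degrees/s): [136.94, 136.94, 172.46, 180, 180, 180].

### API

Orientations are given as a 3x3 rotation matrix whose columns are the frame's x, y, z axes.
In Python, from rig import robot gives the robot as it stands. Calls block until the motion is done:
- robot.goto(position, orientation): joint-space move of the TCP to a pose.
- robot.servo_line(position, ori=None, speed=0.15): straight line of the TCP; ori=None keeps the orientation; speed is the mean speed in m/s.
- robot.movej(angles): joint-space move.
- robot.move_gripper(opening): opening from 0.0 (shut) to 1.0 (fully open); the grip force is fixed at half the most; returns when the fingers have stopped.
- robot.dwell(seconds).
- robot.ik(position, orientation): joint angles nearest the present ones, or None.
- robot.get_state(): the state.
- robot.grab_frame(name): name is "scene" or "side" or "wrist"; returns the picture (400x640x3 uint8, red, green, blue); there is no depth.
- robot.camera_info(name): a dict with "vfov" (degrees; the focal length in pixels is half the picture's height over the tangent of half this angle, whatever the lens; pixels are square), "cx", "cy" (the principal point, pixels), "view" (4x4, takes a point from world to camera coordinates); the wrist camera has in their place "T_tool_cam" (4x4, takes a point from camera to tool coordinates, whose origin is the TCP and whose axes are the flange's). Camera axes: x right, y down, z forward; pixel columns grow to the right and rows downward; lengths in m; the calibration is good to about 2 mm. A picture is of the moment at which its call begins: read the wrist's pose just before it. camera_info takes no time and is no camera call.
A pose or a line that the arm cannot do raises robot.Unreachable and nothing moves.
- robot.job_done(): hands the job in; it is judged then, once.
The state is a dict: "t": time; "qpos": joint angles; "qvel": joint speeds; "effort": joint torques, N m; "position": TCP position; "tcp_rot": TCP orientation; "force": force on the tool from outside, world axes, zero at the start; "ft_torque": the same for the moment, N m; "grip_width": opening from 0.0 (shut) to 1.0 (fully open); "finger_force": force on a finger pad.
Only numpy, scipy, OpenCV 4.12 (cv2) and the standard library are available. Lean on these libraries where they do the work, as an engineer would, in place of code of your own. Each camera call takes 0.05 s, during which the arm holds its last target. There are 200 camera calls.

## Working session

There is one attempt and no reset: what is moved stays moved. The work goes in short steps, each a Python script; the robot and the scene stay as the last script left them, time stands still between calls to the robot, and variables do not carry over. Pictures are saved under pics/ and viewed, at most 10 in all, crops included, and the job is handed in when it is done.

```bash
mkdir -p pics; ls
python3 - <<'E'
from rig import robot
import cv2, numpy as np
ims=[robot.grab_frame(n) for n in("scene","side","wrist")]
for n,i in zip("abc",ims): cv2.imwrite(f"pics/{n}0.png",i[:,:,::-1])
np.set_printoptions(precision=4,suppress=True)
for n in("scene","side","wrist"): print(n,robot.camera_info(n))
print(robot.get_state())
E
```

```text
pics
rig.py
scene {'vfov': 43.093077321589575, 'cx': 322.9361324823217, 'cy': 202.12017911398817, 'view': array([[ 0.7673,  0.6411, -0.0137, -0.4399],
       [ 0.4698, -0.5766, -0.6684, -0.2376],
       [-0.4364,  0.5064, -0.7437,  1.5576],
       [ 0.    ,  0.    ,  0.    ,  1.    ]])}
side {'vfov': 52.28207419334936, 'cx': 318.45814404132807, 'cy': 195.85922014559725, 'view': array([[-0.9768, -0.2133, -0.0209,  0.5479],
       [-0.1063,  0.567 , -0.8168,  0.1363],
       [ 0.1861, -0.7956, -0.5765,  0.7795],
       [ 0.    ,  0.    ,  0.    ,  1.    ]])}
wrist {'vfov': 68.68262000036053, 'cx': 320.14015889757394, 'cy': 198.2195386427186, 'T_tool_cam': array([[ 0.0003, -0.9687, -0.2481,  0.0655],
       [ 1.    ,  0.0004, -0.    ,  0.0004],
       [ 0.0001, -0.2481,  0.9687, -0.1484],
       [ 0.    ,  0.    ,  0.    ,  1.    ]])}
{'t': 0.15, 'qpos': array([ 90.7633,  20.5808,   0.646 ,  -0.0138, -70.1359, -16.5086]), 'qvel': array([-0.0043, -0.1485,  0.0614,  0.0031,  0.0467, -0.1064]), 'effort': array([ -0.002 , -58.3276,  29.3293,   7.001 ,   0.0088,  -0.0001]), 'position': array([0.1831, 0.6493, 0.2339]), 'tcp_rot': array([[ 0.9625, -0.2714, -0.0002],
       [-0.2714, -0.9625, -0.0012],
       [ 0.0001,  0.0012, -1.    ]]), 'force': array([ 0.6982,  0.4867, -0.164 ]), 'ft_torque': array([ 0.0388,  0.0071, -0.0288]), 'finger_force': 0.0, 'grip_width': 1.0007769713307733}
```

View pics/a0.png

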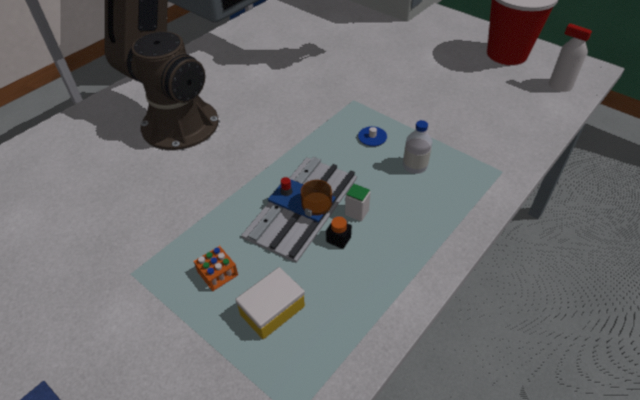

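View pics/b0.png

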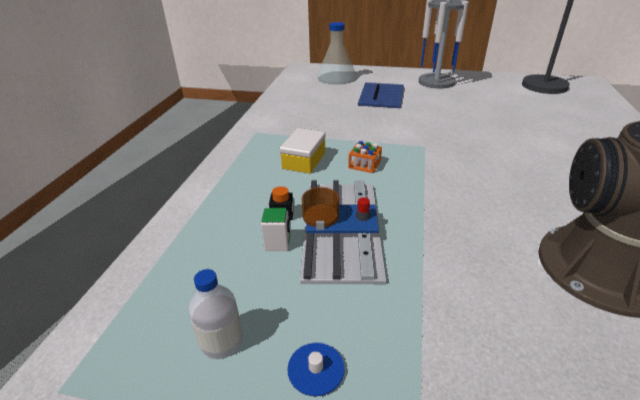

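Scene: lid (372,136), red knob (286,185), jar mouth (317,190), green reader top (357,192). Side: lid (316,369), red knob (364,206), jar (321,200), green top (275,215). The reader stands on the lid's side of the slide.

```bash
cat > h.py <<'E'
import numpy as np, cv2
from rig import robot
def cam(name,st=None):
    c=robot.camera_info(name); f=200/np.tan(np.radians(c['vfov']/2))
    if name=='wrist':
        T=np.eye(4);T[:3,:3]=st['tcp_rot'];T[:3,3]=st['position'];M=T@c['T_tool_cam']
    else: M=np.linalg.inv(c['view'])
    return f,c['cx'],c['cy'],M
def ray(C,u,v):
    f,cx,cy,M=C; return M[:3,3],M[:3,:3]@np.array([(u-cx)/f,(v-cy)/f,1.])
def onplane(C,uv,z):
    o,d=ray(C,*uv); return o+d*(z-o[2])/d[2]
def blobs(im,lo,hi,win=None,amin=15):
    """HSV mask -> list of (area, centroid, contour), largest first"""
    h=cv2.cvtColor(im,cv2.COLOR_RGB2HSV); m=cv2.inRange(h,np.array(lo),np.array(hi))
    if win:
        k=np.zeros_like(m);a,b,c,d=win;k[b:d,a:c]=255;m&=k
    cs,_=cv2.findContours(m,cv2.RETR_EXTERNAL,cv2.CHAIN_APPROX_NONE)
    cs=sorted([c for c in cs if cv2.contourArea(c)>=amin],key=cv2.contourArea,reverse=True)
    out=[]
    for c in cs:
        M=cv2.moments(c); out.append((cv2.contourArea(c),(M['m10']/M['m00'],M['m01']/M['m00']),c))
    return out
def tri(C1,p1,C2,p2):
    A=[];b=[]
    for C,p in((C1,p1),(C2,p2)):
        o,d=ray(C,*p);d=d/np.linalg.norm(d);P=np.eye(3)-np.outer(d,d);A.append(P);b.append(P@o)
    return np.linalg.lstsq(np.vstack(A),np.hstack(b),rcond=None)[0]
def circ(C,cnt,z):
    """contour cast to plane z, hull, min enclosing circle & ellipse fit"""
    p=np.array([onplane(C,q,z)[:2] for q in cnt[:,0,:]],np.float32)*1000
    return cv2.fitEllipse(cv2.convexHull(p)),cv2.minEnclosingCircle(p)
E
python3 - <<'E'
from h import *
np.set_printoptions(precision=4,suppress=True)
A=cv2.imread('pics/a0.png')[:,:,::-1].copy();B=cv2.imread('pics/b0.png')[:,:,::-1].copy()
Cs,Cd=cam('scene'),cam('side')
W={'lid':((340,110,400,160),(270,330,370,400)),'red':((270,170,300,200),(345,190,380,225)),'green':((340,175,375,212),(255,200,295,235)),'amber':((295,170,340,220),(295,180,345,235)),'orange':((325,210,355,240),(265,180,295,205))}
R={'lid':((100,120,50),(130,255,255)),'red':((0,150,90),(4,255,255)),'green':((50,120,40),(80,255,255)),'amber':((5,120,40),(22,255,255)),'orange':((5,150,150),(15,255,255))}
Z=dict(lid=.010,red=.066,green=.081,amber=.086,orange=.068)
for k in W:
    a=blobs(A,*R[k],W[k][0]);b=blobs(B,*R[k],W[k][1])
    if not a or not b: print(k,len(a),len(b));continue
    a,b=a[0],b[0]
    print(k,a[0],np.array(a[1]),cv2.boundingRect(a[2]),b[0],np.array(b[1]),cv2.boundingRect(b[2]))
    print('  tri',tri(Cs,a[1],Cd,b[1]),'plane',onplane(Cs,a[1],Z[k]),onplane(Cd,b[1],Z[k]))
    if k=='lid': print(circ(Cs,a[2],.01),circ(Cd,b[2],.01))
E
python3 -c "
import cv2
a=cv2.imread('pics/a0.png')[140:270,230:390];b=cv2.imread('pics/b0.png')[170:290,250:400]
import numpy as np
a=cv2.resize(a,(640,520),interpolation=2);cv2.imwrite('pics/a1.png',a)"
```

```text
lid 314.0 [371.9464 136.9607] (358, 127, 29, 19) 2299.0 [315.5866 369.0384] (288, 343, 56, 53)
  tri [0.4952 0.32   0.0051] plane [0.4982 0.3153 0.01  ] [0.4945 0.323  0.01  ]
(((494.955078125, 320.13568115234375), (83.47576904296875, 84.74919891357422), 27.325241088867188), ((494.95220947265625, 319.9294738769531), 43.29624557495117)) (((495.01324462890625, 320.56732177734375), (84.58273315429688, 85.90665435791016), 19.2073917388916), ((495.08721923828125, 320.775390625), 43.184104919433594))
red 31.0 [284.7634 180.5538] (281, 178, 8, 6) 110.5 [362.8778 204.543 ] (358, 198, 11, 15)
  tri [ 0.4676 -0.0202  0.0712] plane [ 0.4611 -0.017   0.066 ] [ 0.4702 -0.0252  0.066 ]
green 182.0 [357.456  191.7042] (347, 184, 22, 16) 291.5 [274.1984 214.2384] (262, 207, 25, 15)
  tri [0.6363 0.0585 0.08  ] plane [0.6373 0.0578 0.081 ] [0.6355 0.0595 0.081 ]
amber 800.0 [316.4235 196.3252] (301, 180, 31, 34) 1131.0 [320.1021 205.8127] (302, 187, 37, 40)
  tri [ 0.5579 -0.0064  0.0641] plane [ 0.5719 -0.0213  0.086 ] [0.5509 0.022  0.086 ]
orange 0 1
```

View pics/a1.png

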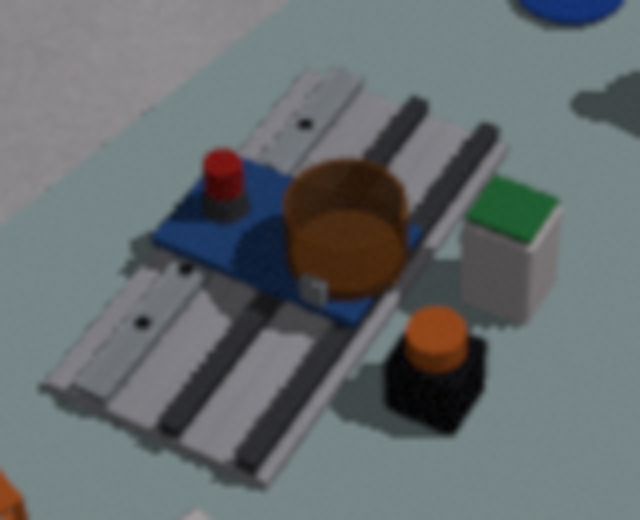

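The crop shows the knob at rail x<0, the jar, and the reader on the +y side. The knob-to-reader distance is 186 mm (expected 187), so the rail yaw is about 9.5°. Next I take a closer wrist look.

```bash
cat >> h.py <<'E'
def R(yaw,flip=False):
    """tool down; tool y along -(rail y) at this yaw (deg); flip = half turn about z"""
    a=np.radians(yaw); s=-1 if flip else 1
    y=-s*np.array([-np.sin(a),np.cos(a),0]); z=np.array([0,0,-1.]); return np.column_stack([np.cross(y,z),y,z])
E
python3 - <<'E'
from h import *
np.set_printoptions(precision=4,suppress=True)
Cs,Cd=cam('scene'),cam('side')
print('bottle cap',tri(Cs,(421,126),Cd,(206,281)),'base',onplane(Cs,(418,168),0),onplane(Cd,(220,350),0))
for fl in(0,1):
  for p,y in(((.495,.32,.02),9.5),((.495,.32,.02),40),((.495,.32,.02),-20),((.556,-.005,.1),9.5),((.46,.03,.063),9.5)): print(fl,p,y,robot.ik(p,R(y,fl)))
robot.goto((0.48,0.1,0.30),R(9.5))
robot.dwell(.3)
st=robot.get_state();im=robot.grab_frame('wrist');cv2.imwrite('pics/w1.png',im[:,:,::-1])
print(st['t'],st['position'],st['tcp_rot'])
np.savez('w1.npz',p=st['position'],r=st['tcp_rot'])
E
```

```text
bottle cap [0.6562 0.3013 0.1422] base [0.6698 0.2992 0.    ] [0.6527 0.3156 0.    ]
0 (0.495, 0.32, 0.02) 9.5 [ 51.8711  25.2539 -24.3104   0.     -40.4357  47.6289]
0 (0.495, 0.32, 0.02) 40 [ 51.8711  25.2539 -24.3104   0.     -40.4357  78.1289]
0 (0.495, 0.32, 0.02) -20 [ 51.8711  25.2539 -24.3104   0.     -40.4357  18.1289]
0 (0.556, -0.005, 0.1) 9.5 [ 19.6635  16.6892 -24.4531   0.     -48.8576  79.8365]
0 (0.46, 0.03, 0.063) 9.5 [ 28.3183  11.6107 -38.3722   0.     -40.0172  71.1817]
1 (0.495, 0.32, 0.02) 9.5 [  51.8711   25.2539  -24.3104   -0.      -40.4357 -132.3711]
1 (0.495, 0.32, 0.02) 40 [  51.8711   25.2539  -24.3104    0.      -40.4357 -101.8711]
1 (0.495, 0.32, 0.02) -20 [  51.8711   25.2539  -24.3104    0.      -40.4357 -161.8711]
1 (0.556, -0.005, 0.1) 9.5 [  19.6635   16.6892  -24.4531    0.      -48.8576 -100.1635]
1 (0.46, 0.03, 0.063) 9.5 [  28.3183   11.6107  -38.3722    0.      -40.0172 -108.8183]
2.6917 [0.48   0.1003 0.2999] [[ 0.9862  0.1655 -0.0002]
 [ 0.1655 -0.9862 -0.0001]
 [-0.0002  0.0001 -1.    ]]
```

View pics/w1.png

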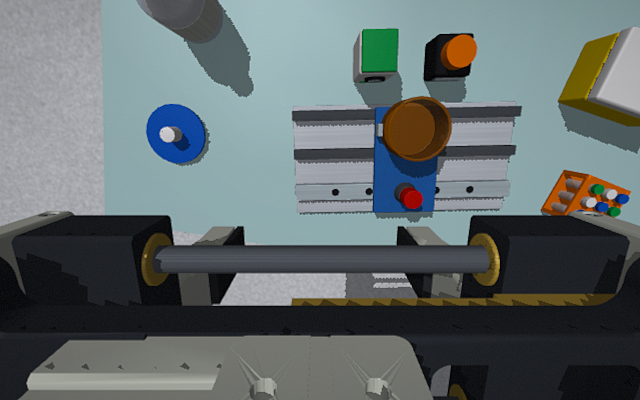

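Wrist view: lid (176,134), red knob top (412,199), jar mouth (417,128), green top (379,51), and strip holes near (336,192), (369,191), (435,189) and (470,189). The bottle is at the upper left.

Run:
```python
from h import *
np.set_printoptions(precision=4,suppress=True)
im=cv2.imread('pics/w1.png')[:,:,::-1].copy();d=np.load('w1.npz');C=cam('wrist',dict(position=d['p'],tcp_rot=d['r']))
b=blobs(im,(100,120,50),(130,255,255),(130,90,220,175))[0]; print('lid',circ(C,b[2],.010))
w=blobs(im,(0,0,140),(180,60,255),(155,120,190,150)); print('lidknob',[(x[0],x[1],onplane(C,x[1],.030)) for x in w])
r=blobs(im,(0,180,60),(4,255,255),(390,175,430,215))
for x in r: print('red',x[0],x[1],circ(C,x[2],.078))
g=blobs(im,(50,120,40),(80,255,255),(340,20,410,90))[0]; rect=cv2.minAreaRect(np.array([onplane(C,q,.081)[:2]*1000 for q in g[2][:,0,:]],np.float32)); print('green',rect)
j=blobs(im,(5,120,30),(22,255,255),(370,85,460,170))
for x in j[:2]: print('jar',x[0],x[1],cv2.boundingRect(x[2]),circ(C,x[2],.086))
gray=cv2.cvtColor(im,cv2.COLOR_RGB2GRAY)
H=[]
for u,v in((336,192),(369,191),(435,189),(470,189)):
    p=gray[v-7:v+8,u-6:u+7]; m=(p<70).astype(np.uint8); M=cv2.moments(m,True)
    if M['m00']: 
        q=(u-6+M['m10']/M['m00'],v-7+M['m01']/M['m00']);P=onplane(C,q,.024);H.append(P);print('hole',M['m00'],q,P)
H=np.array(H);print('gaps',np.linalg.norm(np.diff(H[:,:2],axis=0),axis=1)); v=H[0]-H[-1];print('yaw',np.degrees(np.arctan2(-v[0],v[1])), 'mid',(H[0]+H[-1])/2)
```

```text
lid (((494.8433532714844, 317.6654052734375), (84.16763305664062, 84.97620391845703), 3.0895493030548096), ((495.14007568359375, 317.7576904296875), 42.89113998413086))
lidknob [(161.5, (166.7719298245614, 134.17440660474713), array([0.4944, 0.32  , 0.03  ]))]
red 312.0 (410.55929487179486, 197.29967948717947) (((471.8499450683594, -20.558298110961914), (23.80933952331543, 30.72356605529785), 149.48248291015625), ((471.97314453125, -20.527713775634766), 15.215520858764648))
green ((635.6735229492188, 57.78287124633789), (44.577781677246094, 40.402915954589844), 10.42568588256836)
jar 3467.5 (416.41937034366737, 128.1860610430185) (381, 96, 70, 65) (((557.0971069335938, -3.8155837059020996), (75.92147827148438, 84.72601318359375), 5.8185133934021), ((556.9863891601562, -3.2419562339782715), 42.295475006103516))
hole 34.0 (334.9117647058824, 191.7941176470588) [0.4508 0.0732 0.024 ]
hole 82.0 (371.5609756097561, 191.0731707317073) [0.4609 0.0196 0.024 ]
hole 107.0 (432.5420560747664, 189.05607476635515) [ 0.4789 -0.069   0.024 ]
hole 37.0 (469.2432432432432, 188.97297297297297) [ 0.4881 -0.1226  0.024 ]
gaps [0.0545 0.0904 0.0544]
yaw 10.786066259713644 mid [ 0.4694 -0.0247  0.024 ]
```

Holes 1 and 4 are 199 mm apart (expected 200), which gives yaw 10.7°. The strip middle is (0.469,-0.025) and the reader prediction agrees to 1 mm. Now a close look at the jar and the lid from the same relative stand-off.

```bash
cat >> h.py <<'E'
from scipy.optimize import least_squares
YAW=10.7; X=np.array([np.cos(np.radians(YAW)),np.sin(np.radians(YAW)),0]); Y=np.array([-X[1],X[0],0])
def farcircle(C,cnt,z,r):
    """circle of known radius through the silhouette points away from the camera"""
    p=np.array([onplane(C,q,z)[:2] for q in cnt[:,0,:]]); c=(p.max(0)+p.min(0))/2
    for _ in range(4):
        d=c-C[3][:2,3]; d/=np.linalg.norm(d); s=p[((p-c)@d>0.1*r)&(abs(np.linalg.norm(p-c,axis=1)-r)<.006)]
        c=least_squares(lambda k:np.linalg.norm(s-k,axis=1)-r,c,loss='soft_l1',f_scale=.001).x
    return c,len(s),np.std(np.linalg.norm(s-c,axis=1)-r)
E
python3 - <<'E'
from h import *
np.set_printoptions(precision=4,suppress=True)
def look(p,n):
    robot.goto(p,R(YAW)); robot.dwell(.3); st=robot.get_state(); im=robot.grab_frame('wrist'); cv2.imwrite(f'pics/{n}.png',im[:,:,::-1]); return im,cam('wrist',st)
J=np.array([.5575,-.0075,0]);L=np.array([.495,.3185,0])
im,C=look(J-.085*X+[0,0,.086+.14],'w2')
b=blobs(im,(5,120,30),(22,255,255),(150,0,500,215))[0]; print('jar',b[0],cv2.boundingRect(b[2]),farcircle(C,b[2],.086,.039))
im2,C=look(L-.085*X+[0,0,.010+.14],'w3')
b=blobs(im2,(100,120,50),(130,255,255),(150,0,500,215))[0]; print('lid',b[0],cv2.boundingRect(b[2]),farcircle(C,b[2],.010,.043),circ(C,b[2],.010))
print(robot.get_state()['t'])
cv2.imwrite('pics/w23.png',np.hstack([im[:,110:510],im2[:,110:510]])[:,:,::-1])
E
```

```text
jar 5266.0 (282, 59, 82, 85) (array([ 0.5555, -0.0089]), 116, np.float64(0.0006332035940568355))
lid 6569.0 (274, 54, 91, 95) (array([0.4929, 0.3188]), 128, np.float64(0.0005702349266186528)) (((494.27923583984375, 319.03631591796875), (84.31673431396484, 84.58324432373047), 128.86257934570312), ((494.3526916503906, 318.978759765625), 42.590816497802734))
5.3583
```

View pics/w23.png

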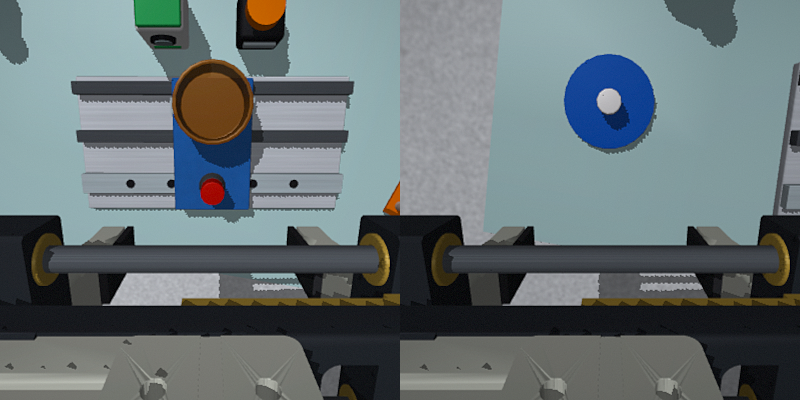

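The jar mouth centre is (0.5565,-0.0085) and the lid (0.4943,0.319). Both views show clean circles with the lid upright. I'll pick the lid and stop over the jar.

Run:
```python
from h import *
np.set_printoptions(precision=4,suppress=True)
L=np.array([.4943,.319,0]);J=np.array([.5565,-.0085,0])
robot.goto(L+[0,0,.07],R(YAW)); robot.servo_line(L+[0,0,.0203],speed=.06)
robot.dwell(.2);s=robot.get_state();print(s['t'],s['position'],s['force'])
robot.move_gripper(0.0);robot.dwell(.2);s=robot.get_state();print(s['position'],s['grip_width']*.088,s['finger_force'],s['force'])
robot.servo_line(L+[0,0,.14],speed=.12)
robot.goto(J+[0,0,.14],R(YAW)); robot.dwell(.3);s=robot.get_state();print(s['t'],s['position'],s['grip_width']*.088,s['finger_force'],s['force'])
a=robot.grab_frame('scene');b=robot.grab_frame('side')
cv2.imwrite('pics/p1.png',np.hstack([cv2.resize(i,None,fx=3,fy=3) for i in(a[120:250,260:393],b[130:260,255:388])])[:,:,::-1])
```

```text
7.075 [0.4945 0.3192 0.0207] [-0.4353 -0.4056  0.1418]
[0.4943 0.319  0.0203] 0.021383856546978636 29.999993895687172 [-1.292  0.808 -0.395]
11.0417 [ 0.5566 -0.0077  0.14  ] 0.021453934475442187 29.99971114040818 [ 0.1527  0.3736 -1.2886]
```

View pics/p1.png

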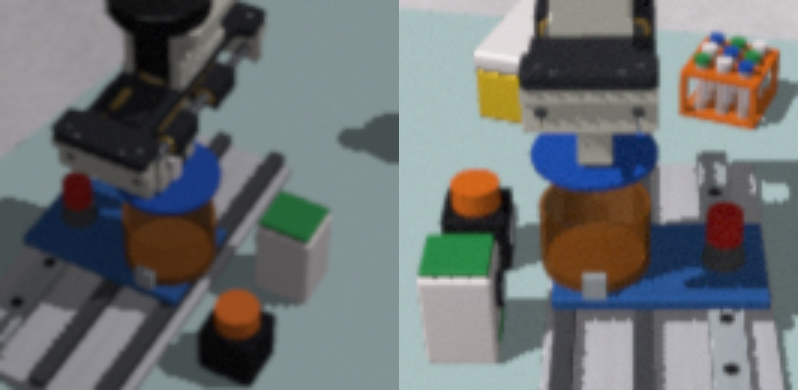

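The lid is held level above the jar, with nothing disturbed. I'll lower it, watching the force.

Run:
```python
from h import *
np.set_printoptions(precision=4,suppress=True)
J=np.array([.5565,-.0085,0])
robot.servo_line(J+[0,0,.110],speed=.06); robot.dwell(.3); f0=robot.get_state()['force']
for z in np.arange(.108,.0999,-.001):
    robot.servo_line(J+[0,0,z],speed=.02); robot.dwell(.05); s=robot.get_state(); f=s['force']-f0
    print(round(z,4),s['position'],f)
    if f[2]>4: break
```

```text
0.108 [ 0.5564 -0.0085  0.1079] [ 0.4945 -0.8607  0.1146]
0.107 [ 0.5565 -0.0085  0.1069] [ 0.4976  0.0362 -0.1653]
0.106 [ 0.5565 -0.0085  0.106 ] [ 0.8215  0.2388 -0.3774]
0.105 [ 0.5565 -0.0085  0.105 ] [ 1.2893  0.6843 -0.6112]
0.104 [ 0.5565 -0.0085  0.104 ] [ 0.0307  1.184  -0.6917]
0.103 [ 0.5565 -0.0085  0.103 ] [ 0.8822  0.5501 -1.3902]
0.102 [ 0.5565 -0.0085  0.1019] [-0.0174 -0.5689  0.2456]
0.101 [ 0.5567 -0.0084  0.1013] [-0.478  -0.5527  3.1492]
0.1 [ 0.5568 -0.0086  0.1012] [-3.8853 -0.0367 11.3677]
```

Contact came at 0.1013, the seated height; a plug resting on the rim would have stopped at 0.106. Releasing.

Run:
```python
from h import *
np.set_printoptions(precision=4,suppress=True)
J=np.array([.5565,-.0085,0])
robot.servo_line(J+[0,0,.1013],speed=.02); robot.dwell(.1)
robot.move_gripper(.9); robot.dwell(.4)
robot.servo_line(J+[0,0,.19],speed=.1)
robot.servo_line(J-.085*X+[0,0,.226],speed=.15); robot.dwell(.3)
st=robot.get_state();im=robot.grab_frame('wrist');C=cam('wrist',st)
b=blobs(im,(100,120,50),(130,255,255),(150,0,500,150))[0]; print('lid',b[0],farcircle(C,b[2],.091,.043),circ(C,b[2],.091))
a=robot.grab_frame('scene');s=robot.grab_frame('side')
cv2.imwrite('pics/p2.png',np.hstack([cv2.resize(i,None,fx=2,fy=2) for i in(a[120:260,260:380],s[130:270,255:375],im[20:160,260:400])])[:,:,::-1])
r=blobs(im,(0,180,60),(4,255,255),(290,140,360,214))[0]; print('red',r[0],farcircle(C,r[2],.078,.013),circ(C,r[2],.078)); print(st['t'])
```

```text
lid 7530.0 (array([ 0.5553, -0.0085]), 132, np.float64(0.00041256926904580164)) (((548.97119140625, -9.71041488647461), (88.60887908935547, 100.87625122070312), 100.27571868896484), ((548.7486572265625, -10.785723686218262), 50.597625732421875))
red 441.5 (array([ 0.4722, -0.0251]), 33, np.float64(0.000728661998863649)) (((472.0146789550781, -24.963146209716797), (24.215051651000977, 27.095535278320312), 106.23234558105469), ((471.89697265625, -24.870250701904297), 13.60468578338623))
18.7167
```

View pics/p2.png

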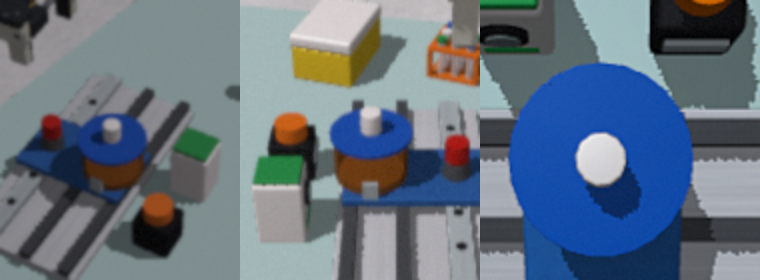

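The lid is seated and level at the jar centre (0.4 mm off the earlier rim measurement). Next: grip the red knob and lift.

Run:
```python
from h import *
np.set_printoptions(precision=4,suppress=True)
K=np.array([.4695,-.0250,0])
def pr(t):
    s=robot.get_state();print(t,round(s['t'],2),s['position'],round(s['grip_width']*.088,4),round(s['finger_force'],1),s['force']-f0)
robot.servo_line(K+[0,0,.16],speed=.2); robot.servo_line(K+[0,0,.0637],speed=.07); robot.dwell(.4)
f0=robot.get_state()['force'];pr('at')
robot.move_gripper(0.0);robot.dwell(.3);pr('grip')
for z in(.0677,.0717,.0757,.0792):
    robot.servo_line(K+[0,0,z],speed=.03);robot.dwell(.2);pr(z)
```

```text
at 21.27 [ 0.4695 -0.025   0.0638] 0.0792 0.0 [0. 0. 0.]
grip 22.48 [ 0.4695 -0.025   0.0637] 0.0251 30.0 [ 0.0765 -0.6886 -0.2268]
0.0677 22.96 [ 0.4695 -0.025   0.0676] 0.025 30.0 [ 1.6923 -0.4343 -4.268 ]
0.0717 23.44 [ 0.4695 -0.025   0.0717] 0.0252 30.0 [ 1.3685 -0.2142 -4.8885]
0.0757 23.93 [ 0.4695 -0.025   0.0757] 0.0253 30.0 [ 1.9163 -0.1302 -6.0988]
0.0792 24.39 [ 0.4695 -0.025   0.0792] 0.0251 30.0 [ 2.4735  0.3541 -6.5315]
```

The spring force rises as expected and the pin is out. Moving one hole toward the reader.

Run:
```python
from h import *
np.set_printoptions(precision=4,suppress=True)
K=np.array([.4695,-.0250,0])
def pr(t):
    s=robot.get_state();print(t,round(s['t'],2),s['position'],round(s['grip_width']*.088,4),round(s['finger_force'],1),s['force'])
T=K+.050*Y; pr('up')
robot.servo_line(T+[0,0,.0792],speed=.03);robot.dwell(.3);pr('moved')
for z in(.0745,.070,.0665,.0637,.0632):
    robot.servo_line(T+[0,0,z],speed=.025);robot.dwell(.2);pr(z)
a=robot.grab_frame('scene');s=robot.grab_frame('side')
cv2.imwrite('pics/p3.png',np.hstack([cv2.resize(i,None,fx=3,fy=3) for i in(a[120:250,260:393],s[130:260,255:388])])[:,:,::-1])
```

```text
up 24.39 [ 0.4695 -0.025   0.0792] 0.0251 30.0 [ 2.4178  0.474  -5.7916]
moved 26.51 [0.4602 0.0241 0.0792] 0.025 30.0 [ 1.9821 -0.2195 -6.0309]
0.0745 27.05 [0.4602 0.0241 0.0745] 0.0249 30.0 [ 2.5119 -1.0275 -5.7995]
0.07 27.58 [0.4602 0.0241 0.07  ] 0.0257 30.0 [ 0.8799 -0.134  -5.7424]
0.0665 28.07 [0.4602 0.0241 0.0665] 0.0251 30.0 [ 1.0403 -0.3197 -3.7317]
0.0637 28.53 [0.4602 0.0241 0.0637] 0.0254 30.0 [ 0.608  -0.3866 -1.2738]
0.0632 28.98 [0.4602 0.0241 0.0636] 0.0253 30.0 [-1.7054  0.3857  5.8813]
```

View pics/p3.png

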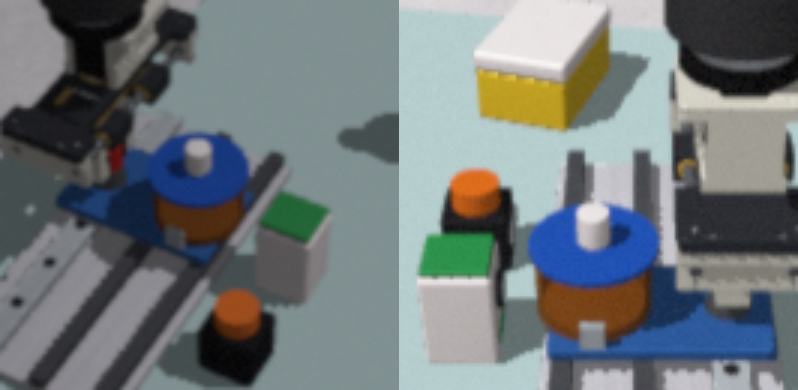

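The jar with its level lid stands in front of the reader. The knob hit its stop at the home height (0.0636), 10 mm below where it would rest on the strip, so the pin is in the hole. Handing in.

```bash
python3 -c "
from rig import robot
robot.dwell(.3);s=robot.get_state();print(s['t'],s['position'],s['finger_force'],s['force']);print(robot.job_done())"
```

```text
29.3833 [0.46021133 0.02410146 0.06361421] 30.000851629301906 [-2.05358621  0.40131474  5.30321978]
the job is handed in; nothing more can be done
None
```

I handed the job in at 29.4 s, with no verdict shown: the lid is seated and level on the jar, the carriage is one hole over in front of the reader, and the pin is home with the red knob still gripped at 30 N.

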